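# Load the fresh drive cartridge and pop up the full one

## Robot

A 7-joint arm with a two-finger parallel gripper is mounted at the origin on the work surface. World frame = base frame: x ahead of the robot, y to its left, z up, the work surface at z = 0. Lengths are in m, angles in rad, forces in N, time in s.
With the tool pointing down it reaches from about 0.425 to 0.875 m from the base axis. Payload 4.7 kg.
Tool frame: the origin (TCP) lies at the very end of the fingers, on their centre line; the grasp point (between the pads) lies 19 mm behind it (grip_point_offset is the distance from the TCP to the grasp point, in m); x points along the fingers, z is the direction in which the jaws open and shut, and the axes are right-handed (so a half turn about x gives the same grasp; the last joint's range is limited). The gripper opens to 87 mm and grips with 3 to 60 N. Pads are 19 mm wide; open, the fingers measure 117 mm over their backs; the gripper's body (75 mm by 190 mm) begins 51 mm behind the grasp point.
Start: joints at [-1.103, 0.321, -0.07, 1.45, 0.023, 1.371, -0.057], TCP at [0.285, 0.584, 0.223] pointing down, gripper open.
Joint ranges: [-2.86, 2.86], [-0.3, 2.09], [-1.38, 1.24], [0.06, 2.45], [-1.56, 4.7], [0.09, 2.05], [-2.69, 2.69]. Speed limits (rad/s): [2.57, 2.57, 3.14, 3.14, 3.14, 3.14, 3.14].

## Interface

Orientations are given as a rotation vector (axis times angle).
In Python, from bench import get_state, get_image, calibration, close_job, grip_point_offset gives the robot as it stands.
- The arm moves only by the tool play_rows, never from a script. Its argument "targets" is a list of rows, each an object with "claw": the closure, from 0 (fully open) to 1 (shut); "linear": the shift along the tool's x, y, z as a fraction of full scale, a list of three; "rotation": the turn, a rotation vector about the tool's x, y, z as a fraction of full scale, a list of three. In form: [{"claw": claw, "linear": [x, y, z], "rotation": [wx, wy, wz]}, ...]. A call has 1 to 10 rows; each row shifts and turns the pose as measured when the row begins, along the tool's axes as they then stand; what a row does not reach is not made up. Full scale, the value 1, is 2.5 cm for a shift and 90 degrees for a turn. A row lasts 1/12 s, in which the tool goes at most 41.7 mm and 7.16 degrees, less where a joint would pass 70% of its speed; a pose out of reach is approached as far as the arm can. A call with a number of a shift or a turn outside -1 to 1 is refused whole. A call with a gripper value outside its range is refused whole. The fingers move at their own pace and stop on an object; "newtons" is the grip in N (left out, the last holds). Time passes only in rows, so rows that do not move let the fingers close. It gives the time, the measured TCP pose, the force and the opening at its end, in the units of the state.
- get_state(): the state, without advancing time (a new reading comes with each control period).
- get_image(name): name is "scene" or "top"; returns the picture (384x512x3 uint8, blue, green, red); there is no depth.
- calibration(name): a dict with "fx", "fy", "cx", "cy" (pixels), "dist_coeffs" ([k1, k2, p1, p2, k3] as OpenCV has them; the pictures are not rectified), "rvec" (rotation vector, rad) and "tvec" (3), from world to camera coordinates, as OpenCV has them. Camera axes: x right, y down, z forward; pixel columns grow to the right and rows downward; lengths in m; the calibration is good to about 2 mm. A picture is of the moment at which its call begins. calibration takes no time and is no camera call.
- close_job(): hands the job in, once; it reports no verdict.
The state is a dict: "time": time; "joint_positions": joint angles; "qd": joint speeds; "joint_torque": joint torques, N m; "position": TCP position; "tool_rot": TCP orientation; "ft_force": force on the tool from outside, world axes, zero at the start; "torque": the same for the moment, N m; "grip_width": opening from 0.0 (shut) to 1.0 (fully open).
Only numpy, scipy, OpenCV 4.12 (cv2) and the standard library are available. Lean on these libraries where they do the work, as an engineer would, in place of code of your own. Each camera call takes 0.05 s, during which the arm holds its last target. There are 200 camera calls.

## Task

Two push-push drive docks stand on the photo desk; one holds a cartridge that is full of pictures, latched down. Take the fresh cartridge from the wooden stand, put it upright into the slot of the empty dock and push it down until the catch holds it fully home; also push the full cartridge in the other dock so that its catch lets go and it pops up, and leave it standing popped up in its slot, ready to be collected. Leave the lens, the mug and the mouse where they are.

Things in the scene. Friction and masses are not known exactly. Their poses are not given: they have to be found in the camera images.
- cart_fresh_center (a point): fresh drive cartridge, loose, upright in the wooden stand: black plastic, 24 mm thick (x), 86 mm wide (y), 130 mm tall (z), 0.25 kg, white label on both broad faces, grey ridges in its top 30 mm. The point is its centre: underside 65 mm below, flat top 65 mm above. Grip across its thickness within 25 mm of the top, else it meets the gripper's body or the fingers meet the dock.
- cart_full_center (a point): full drive cartridge, loose, latched down in the other dock at the start: black plastic, 24 mm thick (x), 86 mm wide (y), 130 mm tall (z), 0.25 kg, white label on both broad faces, grey ridges in its top 30 mm. The point is its centre: underside 65 mm below, flat top 65 mm above. 
- dock_empty: the dock that is empty at the start: fixed aluminium housing with a black top, 76 mm deep (x), 126 mm wide (y), 100 mm tall; origin at the centre of its underside. In its slot a sprung, damped lift plate carries the cartridge. Each full push to the stop, then letting go, changes over between held down and popped up; let go early, it returns to where it was.
- dock_empty_mouth (a point): Centre of the slot's mouth, in the top face; x across the slot, y along it, z up. Slot 28 x 90 mm, bevelled 7 mm all round; cartridge upright, thickness along x, either way round. Left on the lift its centre is 5 mm above this point (70 mm shows). It can be pushed 23.6 mm down to a firm stop (5 to 10 N, more if fast); let go there, the catch holds the centre 8.6 mm below this point (56 mm shows).
- dock_full: the dock that holds the full cartridge at the start; same make, size and behaviour as the empty dock. After the full push the lift raises the cartridge within about a second. Origin at the centre of its underside.
- dock_full_mouth (a point): Centre of the slot's mouth in its top face, 100 mm above the desk; x across the slot, y along it, z up. Slot as in the empty dock. Cartridge centre 8.6 mm below this point when held (stop about 10 mm lower), 5 mm above it when popped up.
- stand: low wooden stand, fixed, 90 x 124 x 40 mm, with one slot along its y, 28 mm wide, its floor 10 mm above the desk, from which the fresh cartridge rises 100 mm. Origin at the centre of its underside.
- lens_center (a point): bystander: a black camera lens standing upright, 74 mm in diameter, 112 mm tall; the point is its centre
- mug_center (a point): bystander: a teal mug, 84 mm in diameter, 92 mm tall, handle to its y side; the point is its centre
- mouse_center (a point): bystander: a white computer mouse, 112 x 58 x 30 mm; the point is its centre
Mind the look-alikes: they are no part of the job. What is shaped like the part that bears cart_fresh_center but yellow is not meant. Leave any white or yellow look-alike of the dock_full alone.

How it is judged:
At the end, for the whole second after the job is handed in: The fresh cartridge stands in the formerly empty dock, held by the catch, its centre 8.6 mm below the mouth; the full one stands popped up in its own dock, its centre 5 mm above the mouth. Each: within 4 mm in height, 5 mm along x and y (6 mm in all), upright within 0.1 rad, at rest (x of cart_fresh_center in the frame of dock_empty_mouth between -0.005 and 0.005 m and y of cart_fresh_center in the frame of dock_empty_mouth between -0.005 and 0.005 m and z of cart_fresh_center in the frame of dock_empty_mouth between -0.0126 and -0.0046 m and angle between each of cart_fresh_center, cart_full_center's own z axis and vertical below 0.1 rad and horizontal distance between cart_fresh_center and dock_empty_mouth below 0.006 m and x of cart_full_center in the frame of dock_full_mouth between -0.005 and 0.005 m and y of cart_full_center in the frame of dock_full_mouth between -0.005 and 0.005 m and z of cart_full_center in the frame of dock_full_mouth between 0.001 and 0.009 m and horizontal distance between cart_full_center and dock_full_mouth below 0.006 m and linear speed of each of cart_fresh, cart_full below 0.02 m/s); the robot touches nothing.
It fails at once if the lens is knocked out of its place (moved by more than 30 mm) (distance of lens_center from where it was at the start of the episode above 0.03 m).
It fails at once if the mug is knocked out of its place (moved by more than 30 mm) (distance of mug_center from where it was at the start of the episode above 0.03 m).
It fails at once if the mouse is knocked out of its place (moved by more than 30 mm) (distance of mouse_center from where it was at the start of the episode above 0.03 m).
It also fails if it takes over 51 s, if anything falls off the work surface, if the arm or the gripper's body presses on something with over 40 N, if the wrist force passes 120 N, or if a joint passes its speed limit or range.

## Working session

There is one attempt and no reset: what is moved stays moved. The work goes in short steps, Python scripts to look and compute and a tool call to move; the robot and the scene stay as the last step left them, time stands still between calls to the robot, and variables do not carry over. Pictures are saved under pics/ and viewed, about 8 in all and at most 12, crops included, and the job is handed in when it is done.

Besides the shell and the picture viewer there is one more tool, called after "Call:" as a command line: name --argument value ..., lists and objects as JSON in quotes. play_rows: Moves the arm, as the interface text tells. Shift numbers are shares of 2.5 cm and turn numbers shares of 90 degrees, none past 1 either way. Its arguments: {"type":"object","properties":{"targets":{"type":"array"},"newtons":{"type":"number"}},"required":["targets"]}

```bash
mkdir -p pics; ls; python3 - <<'E'
from bench import *
import cv2
for n in("scene","top"):
    cv2.imwrite(f"pics/{n}0.png",get_image(n)); c=calibration(n); print(n,c)
print(get_state(),grip_point_offset)
E
```

```text
pics
scene {'fx': 428.3503316117361, 'fy': 428.3503316117361, 'cx': 253.55056890320114, 'cy': 196.86599458217, 'dist_coeffs': array([-0.08204599,  0.        ,  0.        ,  0.        ,  0.        ]), 'rvec': array([ 1.73559181,  2.02729975, -0.61758023]), 'tvec': array([ 0.08634157, -0.44792511,  1.90646634])}
top {'fx': 453.3941045393633, 'fy': 453.3941045393633, 'cx': 259.45721567686377, 'cy': 197.8624918952379, 'dist_coeffs': array([-0.13014002,  0.        ,  0.        ,  0.        ,  0.        ]), 'rvec': array([ 2.13088145, -2.12772761,  0.17413269]), 'tvec': array([0.00508313, 0.60051094, 1.32166308])}
{'time': 0.1, 'joint_positions': array([-1.10290274,  0.32175943, -0.07006743,  1.45157725,  0.02265925,
        1.37079586, -0.05688284]), 'qd': array([ 0.00013718, -0.00178878, -0.00064903, -0.00148832,  0.00064484,
       -0.00072313,  0.00181055]), 'joint_torque': array([-3.92668971e-04, -4.92568231e+01, -4.05879216e-01, -3.13404679e+01,
       -6.41278666e-02,  3.94790818e-02,  5.83521114e-05]), 'position': array([0.28479729, 0.58372435, 0.22155174]), 'tool_rot': array([-0.86985695,  1.39176717,  0.86811939]), 'ft_force': array([-0.32877577, -0.20983984, -0.04680895]), 'torque': array([-0.02861638,  0.00362539,  0.00939054]), 'grip_width': 1.0023931390362635} 0.0187
```

View pics/scene0.png

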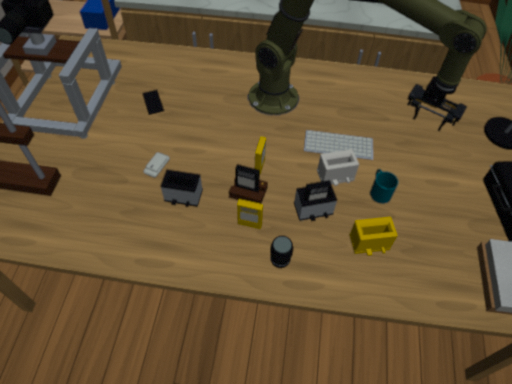

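View pics/top0.png

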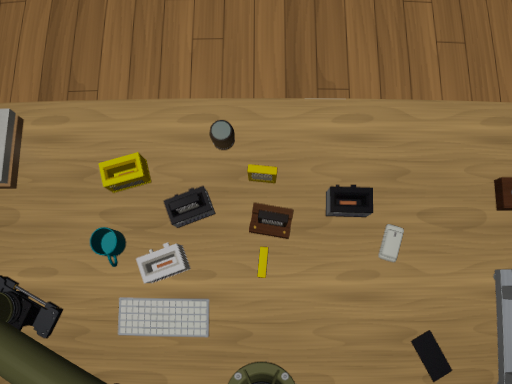

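The scene view shows a black cartridge in the brown stand (scene 248,180; top 271,220), a black-and-aluminium dock with a cartridge (scene 316,200; top 189,206), and an empty one (scene 181,188; top 349,201).

Look-alikes are the yellow cartridges (top 262,173 and 263,262), the yellow dock (top 124,171) and the white dock (top 162,263). I'll confirm in an enlarged crop.

```bash
cat > h.py <<'E'
import numpy as np, cv2
from bench import *
def cam(n):
    c=calibration(n);K=np.array([[c['fx'],0,c['cx']],[0,c['fy'],c['cy']],[0,0,1]]);R=cv2.Rodrigues(c['rvec'])[0]
    return K,c['dist_coeffs'],R,np.array(c['tvec']),c['rvec']
def onplane(n,px,z):
    K,d,R,t,_=cam(n); p=cv2.undistortPoints(np.float64(px).reshape(-1,1,2),K,d).reshape(-1,2)
    r=np.c_[p,np.ones(len(p))]@R; o=-R.T@t
    return o+r*((z-o[2])/r[:,2])[:,None]
def proj(n,P):
    K,d,R,t,rv=cam(n); return cv2.projectPoints(np.float64(P).reshape(-1,1,3),rv,t,K,d)[0].reshape(-1,2)
E
python3 - <<'E'
import cv2,numpy as np
t=cv2.imread('pics/top0.png'); s=cv2.imread('pics/scene0.png')
f=lambda i,x,y,w,h:cv2.resize(i[y:y+h,x:x+w],None,fx=5,fy=5,interpolation=cv2.INTER_CUBIC)
a=np.hstack([f(t,155,175,75,60),f(t,240,175,75,60)]); b=np.hstack([f(t,315,175,75,60),f(s,240,150,75,60)])
cv2.imwrite('pics/crop1.png',np.vstack([a,b]))
E
```

```text
(no output)
```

View pics/crop1.png

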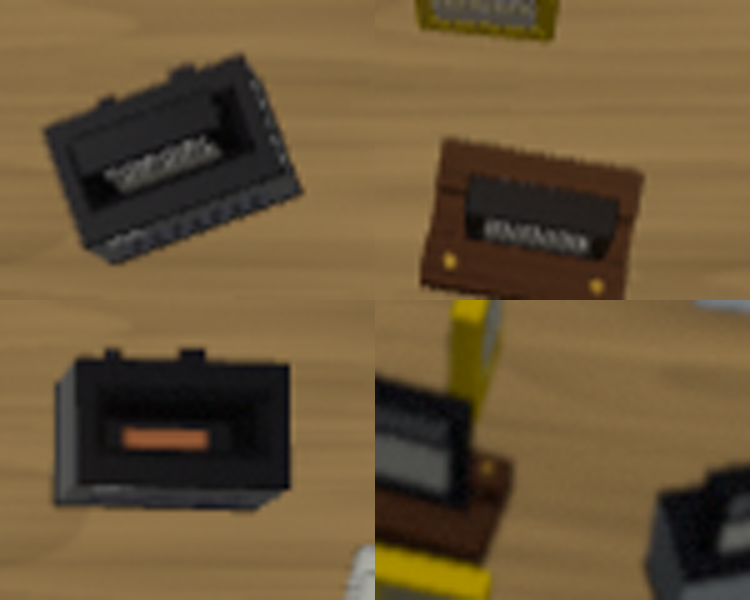

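The crops confirm it: black fresh cartridge in the stand, black full cartridge in the aluminium dock, and an empty black-topped dock with an orange lift. Next I'll measure the top faces.

```bash
python3 - <<'E'
from h import *
t=cv2.imread('pics/top0.png')
K,d,R,tt,_=cam('top');print('camera',-R.T@tt)
# rectify patch at z: 1mm/px; rows=-x, cols=-y
def ortho(img,n,c,z,h=110):
    g=np.arange(-h,h+1)/1000
    X,Y=np.meshgrid(c[0]-g,c[1]-g,indexing='ij')
    p=proj(n,np.c_[X.ravel(),Y.ravel(),np.full(X.size,z)]).astype(np.float32).reshape(*X.shape,2)
    return cv2.remap(img,p[...,0],p[...,1],cv2.INTER_CUBIC)
out=[]
for n,px,z in(('full',(189,206),.1),('fresh',(271,218),.14),('empty',(349,201),.1)):
    c=onplane('top',[px],z)[0]; print(n,c.round(4))
    o=ortho(t,'top',c,z); out.append(o)
    m=((o.max(2)<60)).astype(np.uint8)
    for th in(35,45,60,75):
        m=(cv2.GaussianBlur(o,(5,5),0).max(2)<th).astype(np.uint8)
        m=cv2.morphologyEx(cv2.morphologyEx(m,cv2.MORPH_CLOSE,np.ones((9,9))),cv2.MORPH_OPEN,np.ones((15,15)))
        cs=cv2.findContours(m,0,2)[0]
        if not cs: continue
        k=max(cs,key=cv2.contourArea);r=cv2.minAreaRect(k);print(th,np.round(r[0],1),np.round(r[1],1),round(r[2],1),'world',(c[0]-(r[0][1]-110)/1000).round(4),(c[1]-(r[0][0]-110)/1000).round(4))
v=np.hstack(out)
for i in range(0,v.shape[1],20): v[::20,i]=(0,255,0) if i%100 else (0,0,255)
v=np.clip(v.astype(float)*1.6,0,255).astype(np.uint8)
cv2.imwrite('pics/ortho.png',cv2.resize(v,None,fx=1.2,fy=1.2))
E
```

```text
camera [ 0.36795556 -0.00382811  1.40428863]
full [0.5678 0.2115 0.1   ]
35 [145.5  90. ] [44. 33.] 90.0 world 0.5878 0.176
45 [108.4 110.3] [ 92.1 125. ] 69.4 world 0.5675 0.2131
60 [108.9 110.4] [ 94.6 128.4] 68.6 world 0.5674 0.2126
75 [108.8 110.1] [ 96.1 130. ] 69.0 world 0.5677 0.2127
fresh [ 0.5279 -0.0272  0.14  ]
45 [114.3 104.5] [86.1 24.2] 7.8 world 0.5334 -0.0315
60 [113.7 110.9] [90.6 40.1] 9.7 world 0.527 -0.031
75 [109.  117.5] [111.2  82.7] 9.6 world 0.5204 -0.0262
empty [ 0.583  -0.2565  0.1   ]
35 [116.5 105.4] [124.5  75.4] 1.3 world 0.5876 -0.2629
45 [116.5 110.5] [ 87. 125.] 90.0 world 0.5825 -0.263
60 [116.  109.8] [127.2  90.1] 1.0 world 0.5832 -0.2624
75 [110.5 109. ] [ 92. 139.] 90.0 world 0.584 -0.257
```

View pics/ortho.png

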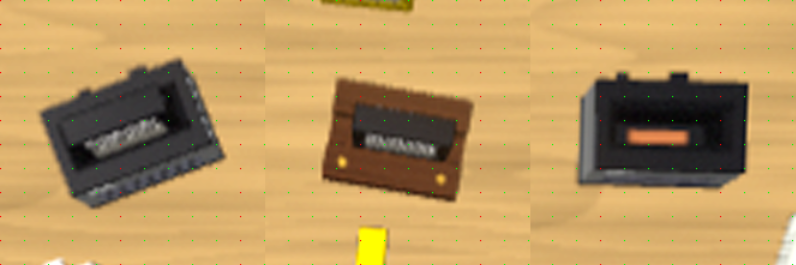

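```bash
cat >> h.py <<'E'
from scipy.spatial.transform import Rotation as Ro
def plan(p,yaw=None):
    s=get_state(); R=Ro.from_rotvec(s['tool_rot']).as_matrix()
    dp=np.array(p)-s['position']
    print('t',round(s['time'],2),'pos',s['position'].round(4),'F',np.round(s['ft_force'],1),'grip',round(s['grip_width'],3))
    print('tool z yaw deg',np.degrees(np.arctan2(R[1,2],R[0,2])).round(1),'x axis',R[:,0].round(3))
    print('tool-frame shift in units of 25mm',(R.T@dp/.025).round(2))
    if yaw is not None:
        best=None
        for y in(yaw,yaw+180):
            a=np.radians(y);z=np.array([np.cos(a),np.sin(a),0]);x=np.array([0,0,-1.]);T=np.c_[x,np.cross(z,x),z]
            v=Ro.from_matrix(R.T@T).as_rotvec()
            print(' turn deg for yaw',y,np.degrees(v).round(1),'shift after turn units',(T.T@dp/.025).round(2))
E
python3 -c "
from h import *
plan([.574,.216,.23],20.6)"
```

```text
t 0.1 pos [0.2848 0.5837 0.2216] F [-0.3 -0.2 -0. ] grip 1.002
tool z yaw deg 64.0 x axis [-0.001 -0.002 -1.   ]
tool-frame shift in units of 25mm [ -0.32 -16.85  -8.15]
 turn deg for yaw 20.6 [43.4 -0.1  0. ] shift after turn units [ -0.34 -17.84   5.65]
 turn deg for yaw 200.6 [-1.366e+02 -1.000e-01 -1.000e-01] shift after turn units [-0.34 17.84 -5.65]
```

Call:
play_rows --targets '[{"claw": 1,"linear": [-0.02,-0.94,-0.45],"rotation": [0,0,0]},{"claw": 1,"linear": [-0.02,-0.94,-0.45],"rotation": [0,0,0]},{"claw": 1,"linear": [-0.02,-0.94,-0.45],"rotation": [0,0,0]},{"claw": 1,"linear": [-0.02,-0.94,-0.45],"rotation": [0,0,0]},{"claw": 1,"linear": [-0.02,-0.94,-0.45],"rotation": [0,0,0]},{"claw": 1,"linear": [-0.02,-0.94,-0.45],"rotation": [0,0,0]},{"claw": 1,"linear": [-0.02,-0.94,-0.45],"rotation": [0,0,0]},{"claw": 1,"linear": [-0.02,-0.94,-0.45],"rotation": [0,0,0]},{"claw": 1,"linear": [-0.02,-0.94,-0.45],"rotation": [0,0,0]}]'

```text
time: 0.85
position: [0.4274, 0.3978, 0.2192]
tool_rot: [-0.883, 1.398, 0.883]
ft_force: [-0.1, 0.0, -0.5]
grip_width: 0.399
```

```bash
python3 -c "
from h import *
plan([.574,.216,.20],20.6)"
```

```text
t 0.85 pos [0.4274 0.3978 0.2192] F [-0.1  0.  -0.5] grip 0.399
tool z yaw deg 64.9 x axis [-0.011 -0.007 -1.   ]
tool-frame shift in units of 25mm [ 0.75 -8.4  -4.09]
 turn deg for yaw 20.6 [44.3 -0.7 -0.2] shift after turn units [ 0.77 -8.87  2.93]
 turn deg for yaw 200.6 [-135.7    0.2   -0.9] shift after turn units [ 0.77  8.87 -2.93]
```

Call:
play_rows --targets '[{"claw": 1,"linear": [0.08,-0.93,-0.46],"rotation": [0,0,0]},{"claw": 1,"linear": [0.08,-0.93,-0.46],"rotation": [0,0,0]},{"claw": 1,"linear": [0.08,-0.93,-0.46],"rotation": [0,0,0]},{"claw": 1,"linear": [0.08,-0.93,-0.46],"rotation": [0,0,0]},{"claw": 1,"linear": [0.08,-0.93,-0.46],"rotation": [0,0,0]},{"claw": 1,"linear": [0.08,-0.93,-0.46],"rotation": [0,0,0]},{"claw": 1,"linear": [0.08,-0.93,-0.46],"rotation": [0,0,0]},{"claw": 1,"linear": [0.08,-0.93,-0.46],"rotation": [0,0,0]},{"claw": 1,"linear": [0.08,-0.93,-0.46],"rotation": [0,0,0]},{"claw": 1,"linear": [0,0,0],"rotation": [0,0,0]}]'

```text
time: 1.68
position: [0.5799, 0.1966, 0.1957]
tool_rot: [-0.881, 1.408, 0.875]
ft_force: [-0.1, -1.4, 0.1]
grip_width: 0.003
```

```bash
python3 -c "
from h import *
plan([.574,.216,.162],20.6)
for n,c in(('top',(560,420)),):
  cv2.imwrite('pics/t1.png',get_image(n))
i=get_image('scene');cv2.imwrite('pics/s1.png',cv2.resize(i[140:240,270:390],None,fx=5,fy=5,interpolation=cv2.INTER_CUBIC))"
```

```text
t 1.68 pos [0.5799 0.1966 0.1957] F [-0.1 -1.4  0.1] grip 0.003
tool z yaw deg 64.5 x axis [-0.015 -0.014 -1.   ]
tool-frame shift in units of 25mm [1.34 0.54 0.62]
 turn deg for yaw 20.6 [43.9 -1.2 -0. ] shift after turn units [1.35 0.81 0.05]
 turn deg for yaw 200.6 [-136.1    0.    -1.5] shift after turn units [ 1.35 -0.81 -0.05]
```

View pics/s1.png

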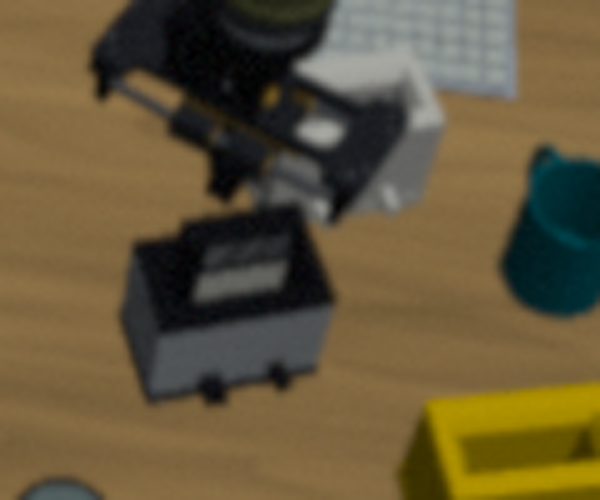

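The scene crop shows the closed gripper above and behind the full dock (full cartridge at about crop 240,250), with nothing in its way below.

Call:
play_rows --targets '[{"claw": 1,"linear": [0,0.3,0.3],"rotation": [0,-0.01,0]},{"claw": 1,"linear": [0,0.24,0.3],"rotation": [0,0,0]},{"claw": 1,"linear": [0.5,0,0],"rotation": [0,0,0]},{"claw": 1,"linear": [0.4,0,0],"rotation": [0,0,0]},{"claw": 1,"linear": [0,0,0],"rotation": [0,0,0]}]'

```text
time: 2.2
position: [0.5665, 0.2313, 0.1713]
tool_rot: [-0.876, 1.387, 0.899]
ft_force: [-0.7, -0.1, -0.3]
grip_width: 0.007
```

```bash
python3 -c "
from h import *
plan([.574,.216,.156],20.6)"
```

```text
t 2.2 pos [0.5665 0.2313 0.1713] F [-0.7 -0.1 -0.3] grip 0.007
tool z yaw deg 65.4 x axis [-0.012  0.009 -1.   ]
tool-frame shift in units of 25mm [ 0.6  -0.54 -0.43]
 turn deg for yaw 20.6 [44.8 -0.1 -0.9] shift after turn units [ 0.61 -0.68  0.07]
 turn deg for yaw 200.6 [-135.2    1.1   -0.2] shift after turn units [ 0.61  0.68 -0.07]
```

Call:
play_rows --targets '[{"claw": 1,"linear": [0,0,0],"rotation": [0,0,0]},{"claw": 1,"linear": [0,0,0],"rotation": [0,0,0]}]'

```text
time: 2.37
position: [0.5648, 0.2324, 0.1696]
tool_rot: [-0.878, 1.389, 0.902]
ft_force: [-1.0, -0.6, -0.9]
grip_width: 0.008
```

```bash
python3 -c "
from h import *
print(get_state()['qd'].round(3));plan([.574,.216,.156],20.6)"
```

```text
[-0.005  0.002 -0.003  0.006  0.001 -0.004 -0.002]
t 2.37 pos [0.5648 0.2324 0.1696] F [-1.  -0.6 -0.9] grip 0.008
tool z yaw deg 65.5 x axis [-0.015  0.008 -1.   ]
tool-frame shift in units of 25mm [ 0.53 -0.62 -0.45]
 turn deg for yaw 20.6 [44.9 -0.3 -0.9] shift after turn units [ 0.55 -0.74  0.11]
 turn deg for yaw 200.6 [-135.1    1.2   -0.4] shift after turn units [ 0.55  0.74 -0.11]
```

Call:
play_rows --targets '[{"claw": 1,"linear": [0,-0.5,-0.36],"rotation": [0,0,0.01]},{"claw": 1,"linear": [0,0,0],"rotation": [0,0,0]},{"claw": 1,"linear": [0,0,0],"rotation": [0,0,0]}]'

```text
time: 2.62
position: [0.572, 0.2202, 0.1695]
tool_rot: [-0.868, 1.398, 0.916]
ft_force: [0.0, 0.6, 1.0]
grip_width: 0.005
```

```bash
python3 -c "
from h import *
print(get_state()['qd'].round(3));plan([.574,.216,.156],20.6)"
```

```text
[ 0.028  0.004  0.025 -0.007  0.029 -0.002  0.007]
t 2.62 pos [0.572  0.2202 0.1695] F [0.  0.6 1. ] grip 0.005
tool z yaw deg 65.6 x axis [-0.029  0.016 -0.999]
tool-frame shift in units of 25mm [ 0.53 -0.16 -0.12]
 turn deg for yaw 20.6 [45.  -0.6 -1.9] shift after turn units [ 0.54 -0.19  0.01]
 turn deg for yaw 200.6 [-135.     2.3   -0.8] shift after turn units [ 0.54  0.19 -0.01]
```

Call:
play_rows --targets '[{"claw": 1,"linear": [0.2,-0.1,-0.08],"rotation": [0,0,0]},{"claw": 1,"linear": [0.2,0,0],"rotation": [0,0,0]},{"claw": 1,"linear": [0.2,0,0],"rotation": [0,0,0]},{"claw": 1,"linear": [0.15,0,0],"rotation": [0,0,0]}]'

```text
time: 2.95
position: [0.5747, 0.2187, 0.1524]
tool_rot: [-0.868, 1.391, 0.914]
ft_force: [0.5, -1.5, 9.6]
grip_width: 0.008
```

Call:
play_rows --targets '[{"claw": 1,"linear": [0.2,0,0],"rotation": [0,0,0]},{"claw": 1,"linear": [0.25,0,0],"rotation": [0,0,0]},{"claw": 1,"linear": [0.25,0,0],"rotation": [0,0,0]},{"claw": 1,"linear": [0.25,0,0],"rotation": [0,0,0]}]'

```text
time: 3.28
position: [0.577, 0.2197, 0.1467]
tool_rot: [-0.869, 1.38, 0.912]
ft_force: [-11.9, -5.5, 30.5]
grip_width: 0.005
```

Call:
play_rows --targets '[{"claw": 1,"linear": [-0.3,0,0],"rotation": [0,0,0]},{"claw": 1,"linear": [-0.4,0,0],"rotation": [0,0,0]},{"claw": 1,"linear": [-0.6,0,0],"rotation": [0,0,0]},{"claw": 1,"linear": [-0.8,0,0],"rotation": [0,0,0]},{"claw": 0,"linear": [-0.9,0,0],"rotation": [0,0,0]},{"claw": 0,"linear": [-0.8,0,0],"rotation": [0,0,0]},{"claw": 0,"linear": [0,0,0],"rotation": [0.08,0,0]},{"claw": 0,"linear": [0,0,0],"rotation": [0.08,0,0]}]'

```text
time: 3.95
position: [0.5763, 0.2199, 0.2475]
tool_rot: [-0.674, 1.457, 0.719]
ft_force: [-1.1, 0.7, -0.2]
grip_width: 0.223
```

```bash
python3 -c "
from h import *
plan([.5334,-.0315,.2],-8.7)"
```

```text
t 3.95 pos [0.5763 0.2199 0.2475] F [-1.1  0.7 -0.2] grip 0.223
tool z yaw deg 51.1 x axis [-0.013  0.025 -1.   ]
tool-frame shift in units of 25mm [ 1.68 -5.02 -8.93]
 turn deg for yaw -8.7 [59.8 -0.2 -1.7] shift after turn units [  1.9  -10.2   -0.18]
 turn deg for yaw 171.3 [-120.2    1.9   -0.2] shift after turn units [ 1.9  10.2   0.18]
```

Call:
play_rows --targets '[{"claw": 0,"linear": [0,0,0],"rotation": [0.079,0,-0.002]},{"claw": 0,"linear": [0,0,0],"rotation": [0.079,0,-0.002]},{"claw": 0,"linear": [0,0,0],"rotation": [0.079,0,-0.002]},{"claw": 0,"linear": [0,0,0],"rotation": [0.079,0,-0.002]},{"claw": 0,"linear": [0,0,0],"rotation": [0.079,0,-0.002]},{"claw": 0,"linear": [0,0,0],"rotation": [0.079,0,-0.002]},{"claw": 0,"linear": [0,0,0],"rotation": [0.079,0,0]},{"claw": 0,"linear": [0,0,0],"rotation": [0.04,0,0]},{"claw": 0,"linear": [0,0,0],"rotation": [0,0,0]}]'

```text
time: 4.7
position: [0.5736, 0.224, 0.2428]
tool_rot: [0.046, 1.579, -0.035]
ft_force: [0.4, -0.3, 0.3]
grip_width: 0.911
```

```bash
python3 -c "
from h import *
plan([.5334,-.0315,.2],-8.7)"
```

```text
t 4.7 pos [0.5736 0.224  0.2428] F [ 0.4 -0.3  0.3] grip 0.911
tool z yaw deg -3.0 x axis [-0.008  0.008 -1.   ]
tool-frame shift in units of 25mm [  1.65 -10.3   -1.07]
 turn deg for yaw -8.7 [ 5.7 -0.5 -0.4] shift after turn units [  1.71 -10.35  -0.04]
 turn deg for yaw 171.3 [-174.2    0.6   -0.8] shift after turn units [ 1.71 10.35  0.04]
```

Call:
play_rows --targets '[{"claw": 0,"linear": [0.1,-1,-0.1],"rotation": [0,0,0]},{"claw": 0,"linear": [0.1,-1,-0.1],"rotation": [0,0,0]},{"claw": 0,"linear": [0.1,-1,-0.1],"rotation": [0,0,0]},{"claw": 0,"linear": [0.1,-1,-0.1],"rotation": [0,0,0]},{"claw": 0,"linear": [0.1,-1,-0.1],"rotation": [0,0,0]},{"claw": 0,"linear": [0.1,-1,-0.1],"rotation": [0,0,0]},{"claw": 0,"linear": [0.1,-1,-0.1],"rotation": [0,0,0]},{"claw": 0,"linear": [0.1,-1,-0.1],"rotation": [0,0,0]},{"claw": 0,"linear": [0.1,-0.8,-0.1],"rotation": [0.02,0,0]},{"claw": 0,"linear": [0,0,0],"rotation": [0.03,0,0]}]'

```text
time: 5.53
position: [0.538, 0.0021, 0.212]
tool_rot: [0.085, 1.584, -0.074]
ft_force: [0.1, -0.0, 0.5]
grip_width: 1.001
```

Call:
play_rows --targets '[{"claw": 0,"linear": [0,0,0],"rotation": [0,0,0]}]'

```text
time: 5.62
position: [0.5377, 0.0012, 0.2117]
tool_rot: [0.088, 1.584, -0.076]
ft_force: [0.7, 0.4, 0.5]
grip_width: 1.004
```

```bash
python3 -c "
from h import *
plan([.5334,-.0315,.2],-8.7)"
```

```text
t 5.62 pos [0.5377 0.0012 0.2117] F [0.7 0.4 0.5] grip 1.004
tool z yaw deg -5.9 x axis [-0.014  0.008 -1.   ]
tool-frame shift in units of 25mm [ 0.46 -1.32 -0.03]
 turn deg for yaw -8.7 [ 2.7 -0.9 -0.4] shift after turn units [ 0.47 -1.32  0.03]
 turn deg for yaw 171.3 [-177.2    0.6   -1.3] shift after turn units [ 0.47  1.32 -0.03]
```

Call:
play_rows --targets '[{"claw": 0,"linear": [0.2,-0.6,0],"rotation": [0.03,-0.01,0]},{"claw": 0,"linear": [0.2,-0.4,0],"rotation": [0,0,0]},{"claw": 0,"linear": [0,0,0],"rotation": [0,0,0]},{"claw": 0,"linear": [0,0,0],"rotation": [0,0,0]}]'

```text
time: 5.95
position: [0.5346, -0.0227, 0.2005]
tool_rot: [0.119, 1.567, -0.108]
ft_force: [0.8, -0.3, -0.3]
grip_width: 0.998
```

```bash
python3 -c "
from h import *
plan([.5334,-.0315,.108],-8.7)
i=get_image('scene');print(proj('scene',[[.5334,-.0315,.14]]))
cv2.imwrite('pics/s2.png',cv2.resize(i[120:240,190:350],None,fx=4,fy=4,interpolation=cv2.INTER_CUBIC))"
```

```text
t 5.95 pos [ 0.5346 -0.0227  0.2005] F [ 0.8 -0.3 -0.3] grip 0.998
tool z yaw deg -8.3 x axis [ 0.001  0.007 -1.   ]
tool-frame shift in units of 25mm [ 3.7  -0.38  0.  ]
 turn deg for yaw -8.7 [ 0.4  0.  -0.4] shift after turn units [ 3.7  -0.36  0.01]
 turn deg for yaw 171.3 [-179.6    0.7    0. ] shift after turn units [ 3.7   0.36 -0.01]
[[247.15917002 168.61823199]]
```

View pics/s2.png

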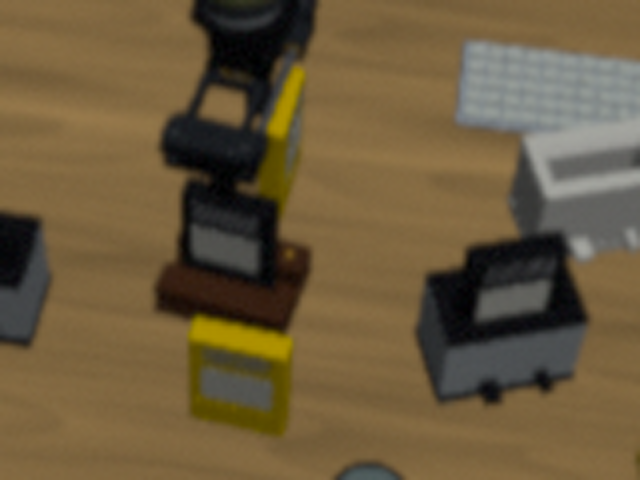

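The full cartridge now stands popped up (crop 515,280). The fresh one is at crop (230,190), as predicted, with the open gripper above it.

Call:
play_rows --targets '[{"claw": 0,"linear": [0.5,-0.3,0],"rotation": [0,0,0]},{"claw": 0,"linear": [0.5,0,0],"rotation": [0,0,0]},{"claw": 0,"linear": [0.5,0,0],"rotation": [0,0,0]},{"claw": 0,"linear": [0.5,0,0],"rotation": [0,0,0]},{"claw": 0,"linear": [0,0,0],"rotation": [0,0,0]}]'

```text
time: 6.42
position: [0.5348, -0.0273, 0.1467]
tool_rot: [0.112, 1.566, -0.1]
ft_force: [-0.8, -0.1, -0.4]
grip_width: 1.0
```

```bash
python3 -c "
from h import *
plan([.5334,-.0315,.108],-8.7)"
```

```text
t 6.42 pos [ 0.5348 -0.0273  0.1467] F [-0.8 -0.1 -0.4] grip 1.0
tool z yaw deg -7.7 x axis [ 0.002  0.008 -1.   ]
tool-frame shift in units of 25mm [ 1.55 -0.19 -0.04]
 turn deg for yaw -8.7 [ 1.   0.1 -0.5] shift after turn units [ 1.55 -0.17 -0.03]
 turn deg for yaw 171.3 [-1.79e+02  7.00e-01  1.00e-01] shift after turn units [1.55 0.17 0.03]
```

Call:
play_rows --targets '[{"claw": 0,"linear": [0.4,-0.15,0],"rotation": [0.01,0,0]},{"claw": 0,"linear": [0.4,0,0],"rotation": [0,0,0]},{"claw": 0,"linear": [0.4,0,0],"rotation": [0,0,0]},{"claw": 0,"linear": [0.15,0,0],"rotation": [0,0,0]},{"claw": 0,"linear": [0,0,0],"rotation": [0,0,0]}]'

```text
time: 6.83
position: [0.5344, -0.0307, 0.109]
tool_rot: [0.123, 1.567, -0.112]
ft_force: [-0.3, 0.5, -0.4]
grip_width: 0.997
```

```bash
python3 -c "
from h import *
plan([.5334,-.0315,.108],-8.7)"
```

```text
t 6.83 pos [ 0.5344 -0.0307  0.109 ] F [-0.3  0.5 -0.4] grip 0.997
tool z yaw deg -8.6 x axis [ 0.002  0.007 -1.   ]
tool-frame shift in units of 25mm [ 0.04 -0.04 -0.03]
 turn deg for yaw -8.7 [ 0.1  0.  -0.4] shift after turn units [ 0.04 -0.04 -0.03]
 turn deg for yaw 171.3 [-179.9    0.7    0. ] shift after turn units [0.04 0.04 0.03]
```

Call:
play_rows --newtons 40 --targets '[{"claw": 1,"linear": [0.02,0,0],"rotation": [0,0,0]},{"claw": 1,"linear": [0,0,0],"rotation": [0,0,0]},{"claw": 1,"linear": [0,0,0],"rotation": [0,0,0]},{"claw": 1,"linear": [0,0,0],"rotation": [0,0,0]},{"claw": 1,"linear": [0,0,0],"rotation": [0,0,0]},{"claw": 1,"linear": [0,0,0],"rotation": [0,0,0]},{"claw": 1,"linear": [0,0,0],"rotation": [0,0,0]},{"claw": 1,"linear": [0,0,0],"rotation": [0,0,0]},{"claw": 1,"linear": [0,0,0],"rotation": [0,0,0]},{"claw": 1,"linear": [0,0,0],"rotation": [0,0,0]}]'

```text
time: 7.67
position: [0.5362, -0.0305, 0.1107]
tool_rot: [0.123, 1.562, -0.11]
ft_force: [-0.9, 0.1, 0.4]
grip_width: 0.324
```

Call:
play_rows --targets '[{"claw": 1,"linear": [0,0,0],"rotation": [0,0,0]},{"claw": 1,"linear": [0,0,0],"rotation": [0,0,0]}]'

```text
time: 7.83
position: [0.536, -0.0305, 0.1106]
tool_rot: [0.123, 1.563, -0.11]
ft_force: [-0.2, 0.1, -0.1]
grip_width: 0.275
```

Call:
play_rows --targets '[{"claw": 1,"linear": [-0.4,0,0],"rotation": [0,0,0]},{"claw": 1,"linear": [-0.6,0,0],"rotation": [0,0,0]},{"claw": 1,"linear": [-0.7,0,0],"rotation": [0,0,0]},{"claw": 1,"linear": [-0.7,0,0],"rotation": [0,0,0]},{"claw": 1,"linear": [-0.7,0,0],"rotation": [0,0,0]},{"claw": 1,"linear": [-0.7,0,0],"rotation": [0,0,0]},{"claw": 1,"linear": [-0.7,0,0],"rotation": [0,0,0]},{"claw": 1,"linear": [-0.5,0,0],"rotation": [0,0,0]},{"claw": 1,"linear": [0,0,0],"rotation": [0,0,0]}]'

```text
time: 8.58
position: [0.533, -0.0325, 0.2415]
tool_rot: [0.123, 1.567, -0.114]
ft_force: [1.2, -0.1, -1.6]
grip_width: 0.273
```

```bash
python3 -c "
from h import *
plan([.5876,-.2629,.255],-1.2)"
```

```text
t 8.58 pos [ 0.533  -0.0325  0.2415] F [ 1.2 -0.1 -1.6] grip 0.273
tool z yaw deg -8.7 x axis [ 0.001  0.006 -1.   ]
tool-frame shift in units of 25mm [-0.59 -8.78  3.54]
 turn deg for yaw -1.2 [-7.5  0.  -0.3] shift after turn units [-0.54 -9.17  2.37]
 turn deg for yaw 178.8 [ 1.725e+02 -5.000e-01 -1.000e-01] shift after turn units [-0.54  9.17 -2.37]
```

Call:
play_rows --targets '[{"claw": 1,"linear": [-0.1,-0.5,0.2],"rotation": [-0.01,0,0]},{"claw": 1,"linear": [-0.1,-0.8,0.3],"rotation": [-0.01,0,0]},{"claw": 1,"linear": [-0.1,-0.9,0.3],"rotation": [-0.01,0,0]},{"claw": 1,"linear": [-0.1,-0.9,0.3],"rotation": [-0.01,0,0]},{"claw": 1,"linear": [-0.1,-0.9,0.3],"rotation": [-0.01,0,0]},{"claw": 1,"linear": [0,-0.9,0.3],"rotation": [-0.01,0,0]},{"claw": 1,"linear": [0,-0.9,0.3],"rotation": [-0.01,0,0]},{"claw": 1,"linear": [0,-0.8,0.2],"rotation": [-0.01,0,0]},{"claw": 1,"linear": [0,-0.6,0.1],"rotation": [0,0,0]},{"claw": 1,"linear": [0,0,0],"rotation": [0,0,0]}]'

```text
time: 9.42
position: [0.5732, -0.221, 0.2463]
tool_rot: [0.015, 1.58, -0.003]
ft_force: [-0.6, -0.5, -2.3]
grip_width: 0.276
```

Call:
play_rows --targets '[{"claw": 1,"linear": [0,0,0],"rotation": [0,0,0]}]'

```text
time: 9.5
position: [0.5725, -0.2214, 0.2452]
tool_rot: [0.017, 1.582, -0.004]
ft_force: [-0.1, 0.3, -2.2]
grip_width: 0.274
```

```bash
python3 -c "
from h import *
plan([.5876,-.2629,.225],-1.2)"
```

```text
t 9.5 pos [ 0.5725 -0.2214  0.2452] F [-0.1  0.3 -2.2] grip 0.274
tool z yaw deg -0.8 x axis [-0.012  0.008 -1.   ]
tool-frame shift in units of 25mm [ 0.79 -1.66  0.63]
 turn deg for yaw -1.2 [ 0.4 -0.7 -0.5] shift after turn units [ 0.81 -1.65  0.64]
 turn deg for yaw 178.8 [-179.6    0.7   -1.1] shift after turn units [ 0.81  1.65 -0.64]
```

Call:
play_rows --targets '[{"claw": 1,"linear": [0.1,-0.6,0.2],"rotation": [0,-0.008,-0.005]},{"claw": 1,"linear": [0.1,-0.6,0.2],"rotation": [0,0,0]},{"claw": 1,"linear": [0.1,-0.2,0.1],"rotation": [0,0,0]},{"claw": 1,"linear": [0,0,0],"rotation": [0,0,0]},{"claw": 1,"linear": [0,0,0],"rotation": [0,0,0]}]'

```text
time: 9.92
position: [0.5853, -0.2546, 0.2345]
tool_rot: [0.008, 1.571, -0.005]
ft_force: [0.7, 0.2, -1.9]
grip_width: 0.278
```

```bash
python3 -c "
from h import *
plan([.5876,-.262,.225],-1.2)
i=get_image('scene');c=i[130:230,130:250];cv2.imwrite('pics/s3.png',cv2.resize(c,None,fx=5,fy=5,interpolation=cv2.INTER_CUBIC))
p=get_state()['position']
# predicted cart bottom-front corners (x+12, y+-43, z-100.6) and dock mouth corners
print((proj('scene',[[p[0]+.012,p[1]-.044,p[2]-.1006],[p[0]+.012,p[1]+.042,p[2]-.1006],[.5876+.038,-.2629-.063,.1],[.5876+.038,-.2629+.063,.1],[.5876-.038,-.2629-.063,.1],[.5876-.038,-.2629+.063,.1]])-[130,130])*5)"
```

```text
t 9.92 pos [ 0.5853 -0.2546  0.2345] F [ 0.7  0.2 -1.9] grip 0.278
tool z yaw deg -0.5 x axis [-0.     0.002 -1.   ]
tool-frame shift in units of 25mm [ 0.38 -0.3   0.1 ]
 turn deg for yaw -1.2 [ 0.7 -0.  -0.1] shift after turn units [ 0.38 -0.29  0.1 ]
 turn deg for yaw 178.8 [-179.3    0.2   -0. ] shift after turn units [ 0.38  0.29 -0.1 ]
[[191.65993283 221.63162377]
 [312.39447329 237.36877258]
 [150.08559706 277.8331591 ]
 [325.35324083 301.20617794]
 [178.79006618 193.76509313]
 [349.42604938 215.79322779]]
```

View pics/s3.png

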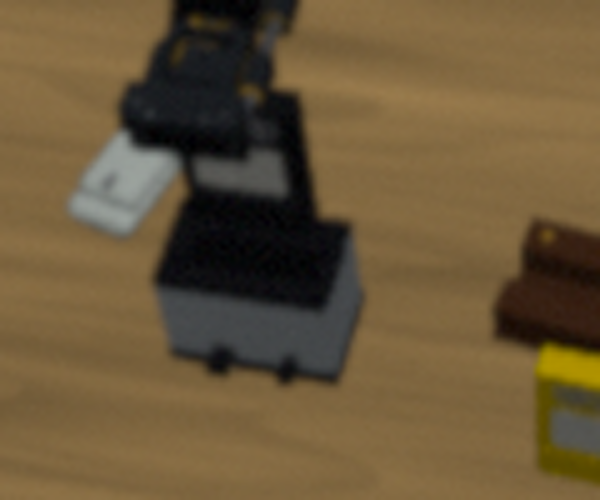

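The cartridge hangs upright over the empty dock; the dock's front corners are at crop (155,285) and (325,305). Those are within about 1 px of prediction, so the bevel covers the rest. Lowering now.

Call:
play_rows --targets '[{"claw": 1,"linear": [0.1,-0.2,0.12],"rotation": [0.007,0,0]},{"claw": 1,"linear": [0.2,0,0],"rotation": [0,0,0]},{"claw": 1,"linear": [0.2,0,0],"rotation": [0,0,0]},{"claw": 1,"linear": [0,0,0],"rotation": [0,0,0]}]'

```text
time: 10.3
position: [0.5892, -0.2569, 0.2212]
tool_rot: [0.016, 1.57, -0.01]
ft_force: [0.2, 0.5, -3.6]
grip_width: 0.274
```

```bash
python3 -c "
from h import *
plan([.5885,-.261,.2],-1.2)"
```

```text
t 10.3 pos [ 0.5892 -0.2569  0.2212] F [ 0.2  0.5 -3.6] grip 0.274
tool z yaw deg -0.9 x axis [ 0.001  0.004 -1.   ]
tool-frame shift in units of 25mm [ 0.85 -0.17 -0.03]
 turn deg for yaw -1.2 [ 0.3  0.1 -0.2] shift after turn units [ 0.85 -0.16 -0.03]
 turn deg for yaw 178.8 [-1.797e+02  4.000e-01  1.000e-01] shift after turn units [0.85 0.16 0.03]
```

Call:
play_rows --targets '[{"claw": 1,"linear": [0.2,-0.15,0],"rotation": [0,0,0]},{"claw": 1,"linear": [0.25,0,0],"rotation": [0,0,0]},{"claw": 1,"linear": [0.25,0,0],"rotation": [0,0,0]},{"claw": 1,"linear": [0.2,0,0],"rotation": [0,0,0]},{"claw": 1,"linear": [0.2,0,0],"rotation": [0,0,0]}]'

```text
time: 10.72
position: [0.5895, -0.2603, 0.1915]
tool_rot: [0.015, 1.569, -0.009]
ft_force: [0.4, 0.1, -3.1]
grip_width: 0.274
```

```bash
python3 -c "
from h import *
plan([.5885,-.261,.2],-1.2);print(get_state()['torque'])"
```

```text
t 10.72 pos [ 0.5895 -0.2603  0.1915] F [ 0.4  0.1 -3.1] grip 0.274
tool z yaw deg -0.9 x axis [ 0.002  0.004 -1.   ]
tool-frame shift in units of 25mm [-0.34 -0.03 -0.04]
 turn deg for yaw -1.2 [ 0.3  0.1 -0.2] shift after turn units [-0.34 -0.03 -0.04]
 turn deg for yaw 178.8 [-179.7    0.4    0.2] shift after turn units [-0.34  0.03  0.04]
[-0.10524193  0.0388977   0.02993279]
```

Call:
play_rows --targets '[{"claw": 1,"linear": [0.25,0,0],"rotation": [0,0,0]},{"claw": 1,"linear": [0.3,0,0],"rotation": [0,0,0]},{"claw": 1,"linear": [0.3,0,0],"rotation": [0,0,0]},{"claw": 1,"linear": [0.3,0,0],"rotation": [0,0,0]}]'

```text
time: 11.05
position: [0.5896, -0.2601, 0.1599]
tool_rot: [0.015, 1.568, -0.009]
ft_force: [0.3, 0.5, -1.7]
grip_width: 0.272
```

Call:
play_rows --targets '[{"claw": 1,"linear": [0.3,0,0],"rotation": [0,0,0]},{"claw": 1,"linear": [0.3,0,0],"rotation": [0,0,0]},{"claw": 1,"linear": [0.3,0,0],"rotation": [0,0,0]}]'

```text
time: 11.3
position: [0.5897, -0.2602, 0.1355]
tool_rot: [0.015, 1.568, -0.009]
ft_force: [-2.0, 0.2, 8.3]
grip_width: 0.275
```

```bash
python3 -c "
from h import *
plan([.5885,-.261,.117],-1.2);print(get_state()['torque'])"
```

```text
t 11.3 pos [ 0.5897 -0.2602  0.1355] F [-2.   0.2  8.3] grip 0.275
tool z yaw deg -0.9 x axis [ 0.003  0.004 -1.   ]
tool-frame shift in units of 25mm [ 0.74 -0.04 -0.05]
 turn deg for yaw -1.2 [ 0.3  0.1 -0.2] shift after turn units [ 0.74 -0.03 -0.05]
 turn deg for yaw 178.8 [-179.7    0.4    0.2] shift after turn units [0.74 0.03 0.05]
[ 0.19876325  0.78635072 -0.00792212]
```

Lift contact is at the expected height. Pushing on to the stop.

Call:
play_rows --targets '[{"claw": 1,"linear": [0.25,0,0],"rotation": [0,0,0]},{"claw": 1,"linear": [0.25,0,0],"rotation": [0,0,0]},{"claw": 1,"linear": [0.25,0,0],"rotation": [0,0,0]},{"claw": 1,"linear": [0.25,0,0],"rotation": [0,0,0]}]'

```text
time: 11.63
position: [0.5904, -0.2609, 0.1167]
tool_rot: [0.017, 1.565, -0.008]
ft_force: [-8.6, 3.8, 39.1]
grip_width: 0.276
```

Call:
play_rows --targets '[{"claw": 1,"linear": [0.25,0,0],"rotation": [0,0,0]},{"claw": 1,"linear": [0.3,0,0],"rotation": [0,0,0]}]'

```text
time: 11.8
position: [0.5922, -0.2622, 0.1166]
tool_rot: [0.019, 1.559, -0.006]
ft_force: [-13.2, 7.6, 43.3]
grip_width: 0.279
```

Call:
play_rows --targets '[{"claw": 0,"linear": [0,0,0],"rotation": [0,0,0]},{"claw": 0,"linear": [0,0,0],"rotation": [0,0,0]},{"claw": 0,"linear": [0,0,0],"rotation": [0,0,0]},{"claw": 0,"linear": [0,0,0],"rotation": [0,0,0]},{"claw": 0,"linear": [0,0,0],"rotation": [0,0,0]},{"claw": 0,"linear": [0,0,0],"rotation": [0,0,0]},{"claw": 0,"linear": [0,0,0],"rotation": [0,0,0]},{"claw": 0,"linear": [0,0,0],"rotation": [0,0,0]}]'

```text
time: 12.47
position: [0.5941, -0.2632, 0.1197]
tool_rot: [0.018, 1.553, -0.007]
ft_force: [0.3, -0.1, -1.0]
grip_width: 0.798
```

Call:
play_rows --targets '[{"claw": 0,"linear": [-0.4,0,0],"rotation": [0,0,0]},{"claw": 0,"linear": [-0.6,0,0],"rotation": [0,0,0]},{"claw": 0,"linear": [-0.8,0,0],"rotation": [0,0,0]},{"claw": 0,"linear": [-0.8,0,0],"rotation": [0,0,0]},{"claw": 0,"linear": [-0.8,0,0],"rotation": [0,0,0]},{"claw": 0,"linear": [-0.8,0,0],"rotation": [0,0,0]},{"claw": 0,"linear": [0,-1,-1],"rotation": [0,0,0]},{"claw": 0,"linear": [0,0,-1],"rotation": [0,0,0]},{"claw": 0,"linear": [0,0,-1],"rotation": [0,0,0]},{"claw": 0,"linear": [0,0,0],"rotation": [0,0,0]}]'

```text
time: 13.3
position: [0.5148, -0.2888, 0.2316]
tool_rot: [0.015, 1.555, -0.007]
ft_force: [-0.3, -1.3, 0.2]
grip_width: 1.002
```

```bash
python3 - <<'E'
from h import *
print(get_state()['position'],get_state()['ft_force'])
s=get_image('scene');t=get_image('top')
f=lambda i,x,y:cv2.resize(i[y:y+60,x:x+75],None,fx=5,fy=5,interpolation=cv2.INTER_CUBIC)
v=np.vstack([np.hstack([f(s,140,155),f(s,280,165)]),np.hstack([f(t,315,175),f(t,155,175)])])
cv2.imwrite('pics/end.png',v)
for n,c,zs,a,o in(('fresh',(.589,-.262),(.1564,.17),-1.2,(140,155)),('full',(.575,.217),(.1564,.17),20.6,(280,165))):
  for z in zs:
    a_=np.radians(a); d=np.array([-np.sin(a_),np.cos(a_)])*.043; e=np.array([np.cos(a_),np.sin(a_)])*.012
    print(n,z,((proj('scene',[[*(np.array(c)+k*d+e),z] for k in(-1,1)])-o)*5).round(0).tolist())
E
```

```text
[ 0.51483559 -0.28881259  0.23159994] [-0.26156379 -1.25497261  0.20478221]
fresh 0.1564 [[126.0, 78.0], [248.0, 96.0]]
fresh 0.17 [[123.0, 66.0], [245.0, 84.0]]
full 0.1564 [[135.0, 122.0], [257.0, 102.0]]
full 0.17 [[137.0, 110.0], [261.0, 90.0]]
```

View pics/end.png

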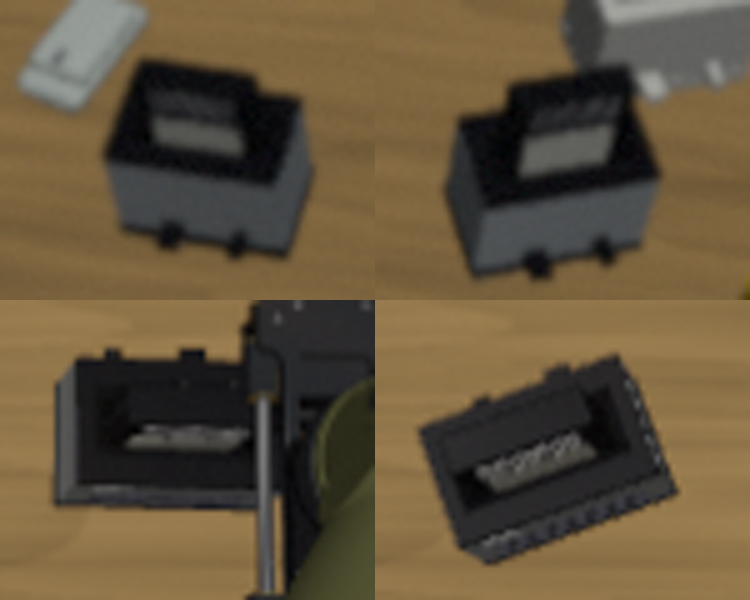

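The crops show the fresh cartridge low in its dock (short label, crop 197,135) and the full one high (taller label, crop 565,150). I'll wait a little and check numerically that nothing is still rising.

Call:
play_rows --targets '[{"claw": 0,"linear": [-0.3,0,0],"rotation": [0,0,0]},{"claw": 0,"linear": [0,0,0],"rotation": [0,0,0]},{"claw": 0,"linear": [0,0,0],"rotation": [0,0,0]},{"claw": 0,"linear": [0,0,0],"rotation": [0,0,0]},{"claw": 0,"linear": [0,0,0],"rotation": [0,0,0]},{"claw": 0,"linear": [0,0,0],"rotation": [0,0,0]},{"claw": 0,"linear": [0,0,0],"rotation": [0,0,0]},{"claw": 0,"linear": [0,0,0],"rotation": [0,0,0]},{"claw": 0,"linear": [0,0,0],"rotation": [0,0,0]},{"claw": 0,"linear": [0,0,0],"rotation": [0,0,0]}]'

```text
time: 14.23
position: [0.5236, -0.2838, 0.2394]
tool_rot: [0.006, 1.553, 0.001]
ft_force: [-0.2, -0.2, 0.2]
grip_width: 0.995
```

```bash
python3 - <<'E'
from h import *
s=get_image('scene'); e=cv2.imread('pics/end.png')
f=lambda i,x,y:cv2.resize(i[y:y+60,x:x+75],None,fx=5,fy=5,interpolation=cv2.INTER_CUBIC)
def lab(g):
    g=g.max(2); m=((g>75)).astype(np.uint8); n,_,st,ce=cv2.connectedComponentsWithStats(m)
    return [(st[i].tolist(),ce[i].round(1).tolist()) for i in range(1,n) if 1500<st[i][4]<9000]
s0=cv2.imread('pics/scene0.png')
print('before full',lab(f(s0,280,165)[60:200,100:280]))
print('end full',lab(e[:300,375:][60:200,100:280]),'now',lab(f(s,280,165)[60:200,100:280]))
print('end fresh',lab(e[:300,:375][60:165,120:255]),'now',lab(f(s,140,155)[60:165,120:255]))
E
```

```text
before full [([0, 0, 107, 54, 3736], [43.2, 19.0]), ([121, 0, 59, 96, 2127], [161.6, 28.0]), ([49, 81, 83, 31, 1529], [89.3, 95.7])]
end full [([0, 0, 102, 54, 2886], [35.5, 18.0]), ([124, 0, 56, 96, 1529], [168.8, 33.9]), ([48, 67, 86, 45, 2545], [91.1, 89.7])] now [([0, 0, 102, 54, 2890], [35.6, 17.9]), ([124, 0, 56, 96, 1533], [168.8, 34.0]), ([48, 67, 87, 45, 2557], [91.1, 89.6])]
end fresh [] now []
```

```bash
python3 - <<'E'
from h import *
i=get_image('scene'); e=cv2.imread('pics/end.png')
f=lambda i,x,y:cv2.resize(i[y:y+60,x:x+75],None,fx=5,fy=5,interpolation=cv2.INTER_CUBIC)
for g in(e[:300,:375],f(i,140,155)):
    m=(g[60:165,120:255].max(2)>75).astype(np.uint8); n,_,st,_=cv2.connectedComponentsWithStats(m); print([x.tolist() for x in st[1:] if x[4]>200])
close_job()
E
```

```text
[[0, 0, 21, 45, 425], [45, 0, 90, 17, 706], [38, 63, 79, 26, 1205]]
[[0, 0, 21, 44, 422], [45, 0, 90, 17, 702], [38, 63, 79, 26, 1236]]
the job is handed in; nothing more can be done
```

I did both parts of the task and handed the job in at about 14 s of the 51 s allowed.

- **Full cartridge:** I pushed it to its stop with the closed fingers (about 30 N) and let go. It popped up: the visible label grew from 31 to 45 px tall in the enlarged scene crop, and it was unchanged about 1 s later.
- **Fresh cartridge:** I gripped it 10 mm below its top in the stand and lowered it into the empty dock with no contact until the lift. I then pushed it to the firm stop, with the tool at z = 0.1167 m against 0.117 m predicted, and released it. Its visible label is 26 px tall, close to the 31 px the full one showed while latched. It was also unchanged about 1 s later, so the catch looks to be holding.

At the end the gripper was open and clear of both docks, with the force reading near zero. I never reached for the lens, mug, mouse or look-alikes. I did not measure the three bystanders' final positions.

- **Forces:** the last push on the fresh cartridge read about 43 N up plus 13 N sideways at the wrist. That is above the 5–10 N needed but under the 120 N wrist limit. The load went through the fingers, so I don't expect it to count against the 40 N limit on the arm and gripper body.
- **Limits of the checks:** the final cartridge heights and positions were judged from label size, push depth and pictures at about 3.6 mm per pixel, not measured directly.

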